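# Build the rack-railway incline: piers in rising order, then the track deck

### The job

Build the steep rack-railway incline between the two stone abutments: stand the three stone piers upright and square on the three concrete footings, centred, so that they rise step by step from the low abutment to the high one. Then lay the loose track deck, rails up, along the row on top of the three piers, centred on them and between the abutments, so that it rests on them as an even ramp; let go of everything and leave it at rest.

Things in the scene. Friction and masses are not known exactly. Their poses are not given: they have to be found in the camera images.
- pier_5: loose grey stone pier of 5 courses of 8 mm, 40 mm tall; the three piers look alike but for height. Origin: centre of its underside, z up. Cap (top 8 mm) 42 mm along its x, 28 mm along its y; shaft 38 x 24 mm, foot (lowest 8 mm) 48 x 30 mm. Starts upright. On its footing its x lies across the row, its thin side along the row.
- pier_6: loose grey stone pier of 6 courses of 8 mm, 48 mm tall; the three piers look alike but for height. Origin: centre of its underside, z up. Cap (top 8 mm) 42 mm along its x, 28 mm along its y; shaft 38 x 24 mm, foot (lowest 8 mm) 50 x 30 mm. Starts upright. On its footing its x lies across the row, its thin side along the row.
- pier_7: loose grey stone pier of 7 courses of 8 mm, 56 mm tall; the three piers look alike but for height. Origin: centre of its underside, z up. Cap (top 8 mm) 42 mm along its x, 28 mm along its y; shaft 38 x 24 mm, foot (lowest 8 mm) 52 x 30 mm. Starts upright. On its footing its x lies across the row, its thin side along the row.
- deck: loose bridge deck: board between two dark green girders, with sleepers, rails and toothed rack; 146 mm long (y), 46 mm wide (x), girders 12 mm high, flat below. Origin: centre of underside, z up; ends alike. Starts flat on the grass; pinch across the girders at mid-length. On the piers it slopes 8 mm in 50, mid underside 50 mm above the pad tops, 8 mm short of each abutment.
- footing_a: fixed pale concrete pad, an end pad of the row of three: 66 mm across the row (its x), 44 mm along the row (its y), 3 mm thick, flat. Origin: centre of its underside, at grass level. Pads are 50 mm apart, centre to centre, on a brown strip between the abutments; all have one yaw.
- footing_b: fixed pale concrete pad, the middle pad of the row of three: 66 mm across the row (its x), 44 mm along the row (its y), 3 mm thick, flat. Origin: centre of its underside, at grass level. Pads are 50 mm apart, centre to centre, on a brown strip between the abutments; all have one yaw.
- footing_c: fixed pale concrete pad, the other end pad of the row of three: 66 mm across the row (its x), 44 mm along the row (its y), 3 mm thick, flat. Origin: centre of its underside, at grass level. Pads are 50 mm apart, centre to centre, on a brown strip between the abutments; all have one yaw.
- abutment_high: fixed stone abutment, the higher of two: 72 mm to its top stone, on it rails 5 mm and parapets 11 mm high; 30 mm along the row (y), up to 66 mm wide (x). Origin: centre of its underside. In line with the footings, 46 mm beyond an end footing (centres), 96 mm from the middle one; the low abutment is at the other end. Which end is which changes.
- abutment_low: fixed stone abutment, the lower of two: 48 mm to its top stone, on it rails 5 mm and parapets 11 mm high; 30 mm along the row (y), up to 60 mm wide (x). Origin: centre of its underside. In line with the footings, 46 mm beyond an end footing (centres), 96 mm from the middle one; the high abutment is at the other end. Which end is which changes.
Mind the look-alikes: they are no part of the job. What is shaped like the pier_7 but purple is not meant.

How it is judged:
At the end, for the whole second after the job is handed in: Piers upright, within 10 mm and 0.2 rad of their footings: tallest next to the high abutment, shortest next to the low. Deck rails up on them as a ramp (slope over 0.12 rad, mid underside 49.5-57.5 mm up, uncanted), within 10 mm across, 12 mm along and 0.12 rad of the row. All at rest (angle between each of pier_5, pier_6, pier_7's own z axis and vertical below 0.06 rad and linear speed of each of pier_5, pier_6, pier_7, deck below 0.02 m/s and x of deck in the frame of footing_b between -0.01 and 0.01 m and y of deck in the frame of footing_b between -0.012 and 0.012 m and z of deck in the frame of footing_b between 0.0495 and 0.0575 m and angle between deck's own z axis and vertical below 0.24 rad and angle between deck's own x axis and vertical between 1.5108 and 1.6308 rad and angle between the x axis of deck and the x axis of footing_b, either way round below 0.12 rad and (angle between deck's own y axis and vertical below 1.4508 rad or angle between deck's own y axis and vertical above 1.6908 rad) and angular speed of deck below 0.2 rad/s and ((horizontal distance between abutment_high and footing_a below 0.08 m and horizontal distance between pier_7 and footing_a below 0.01 m and z of pier_7 in the frame of footing_a between 0.0005 and 0.0065 m and angle between the x axis of pier_7 and the x axis of footing_a, either way round below 0.2 rad and horizontal distance between pier_6 and footing_b below 0.01 m and z of pier_6 in the frame of footing_b between 0.0005 and 0.0065 m and angle between the x axis of pier_6 and the x axis of footing_b, either way round below 0.2 rad and horizontal distance between pier_5 and footing_c below 0.01 m and z of pier_5 in the frame of footing_c between 0.0005 and 0.0065 m and angle between the x axis of pier_5 and the x axis of footing_c, either way round below 0.2 rad) or (horizontal distance between abutment_high and footing_c below 0.08 m and horizontal distance between pier_7 and footing_c below 0.01 m and z of pier_7 in the frame of footing_c between 0.0005 and 0.0065 m and angle between the x axis of pier_7 and the x axis of footing_c, either way round below 0.2 rad and horizontal distance between pier_6 and footing_b below 0.01 m and z of pier_6 in the frame of footing_b between 0.0005 and 0.0065 m and angle between the x axis of pier_6 and the x axis of footing_b, either way round below 0.2 rad and horizontal distance between pier_5 and footing_a below 0.01 m and z of pier_5 in the frame of footing_a between 0.0005 and 0.0065 m and angle between the x axis of pier_5 and the x axis of footing_a, either way round below 0.2 rad))); the robot touches nothing.
It also fails if it takes over 93 s, if anything falls off the work surface, if the arm or the gripper's body presses on something with over 40 N, if the wrist force passes 120 N, or if a joint passes its speed limit or range.

### The arm

A 7-joint arm with a two-finger parallel gripper is mounted at the origin on a cart in front of the work surface, level with it; the furniture and walls round the work are solid. World frame = base frame: x ahead of the robot, y to its left, z up, the work surface at z = 0. Lengths are in m, angles in rad, forces in N, time in s.
With the tool pointing down it reaches from about 0.425 to 0.825 m from the base axis. Payload 3.6 kg.
Tool frame: the origin (TCP) lies on the centre line of the jaws, within the pads' length; the fingertips stand 25 mm ahead of it and the grasp point (between the pads) lies 6 mm ahead of it; z points along the fingers, y is the line along which they close (so a half turn about z gives the same grasp; the last joint's range is limited). The gripper opens to 93 mm and grips with 3 to 60 N. Pads are 15 mm wide; open, the fingers measure 128 mm over their backs; the gripper's body (75 mm by 188 mm) begins 65 mm behind the grasp point.
Start: joints at [1.212, 0.615, -0.013, 1.423, 0.008, 1.103, -0.04], TCP at [0.212, -0.615, 0.244] pointing down, gripper open.
Joint ranges: [-3.12, 3.12], [-0.3, 2.06], [-1.34, 1.32], [0.26, 2.42], [-1.36, 4.5], [0.01, 1.98], [-2.84, 2.84]. Speed limits (rad/s): [2.79, 2.79, 3.14, 3.14, 3.14, 3.14, 3.14].

### API

Orientations are given as a rotation vector (axis times angle).
In Python, from station import ctrl gives the robot as it stands.
- The arm moves only by the shell command python3 -m inch 'ROWS' [OPENING] [FORCE]. ROWS is JSON, one flat list of numbers, 4 for each row, row after row: the shift along the tool's x, y, z in m, then the turn about the tool's z in degrees. A call has 1 to 10 rows; each row is the pose to reach, as a shift and turn from the pose commanded when the call began, along the tool's axes at that moment; what a row does not reach only later rows make up. A row lasts 1/12 s, in which the tool goes at most 41.7 mm and 7.16 degrees, less where a joint would pass 70% of its speed; a pose out of reach is approached as far as the arm can. A call with a gripper value outside its range is refused whole. OPENING is the finger opening in m, from 0 to 0.093, set as the call begins (- or left out, the last holds). The fingers move at their own pace and stop on an object; FORCE is the grip in N (left out, the last holds). Time passes only in rows, so rows that repeat a pose let the fingers close. It gives the time, the measured TCP pose, the force, the opening and the grip force at its end, in the units of the state.
- ctrl.observe(): the state, without advancing time (a new reading comes with each control period).
- ctrl.read_camera(name): name is "side" or "top"; returns a dict with "frame" (480x640x3 uint8, red, green, blue), "z_map" (480x640 float32, m along the optical axis (not along the pixel's ray), 0 where there is no reading), "mtx" (3x3 intrinsics, pixels), "rvec" (rotation vector, rad) and "tvec" (3), from world to camera coordinates, as OpenCV has them. Camera axes: x right, y down, z forward; pixel columns grow to the right and rows downward; lengths in m; the calibration is good to about 2 mm. A picture is of the moment at which its call begins.
- ctrl.sign_off(): hands the job in; it is judged then, once.
The state is a dict: "time_s": time; "joint_pos": joint angles; "dq": joint speeds; "joint_torque": joint torques, N m; "tool_pos": TCP position; "tcp_rot": TCP orientation; "wrist_force": force on the tool from outside, world axes, zero at the start; "moment": the same for the moment, N m; "width": finger opening in m; "grasp_force": force on a finger pad.
Only numpy, scipy, OpenCV 4.12 (cv2) and the standard library are available. Lean on these libraries where they do the work, as an engineer would, in place of code of your own. Each camera call takes 0.05 s, during which the arm holds its last target. There are 200 camera calls.

## Working session

There is one attempt and no reset: what is moved stays moved. The work goes in short steps, Python scripts to look and compute and a shell command to move; the robot and the scene stay as the last step left them, time stands still between calls to the robot, and variables do not carry over. Pictures are saved under pics/ and viewed, at most 14 in all, crops included, and the job is handed in when it is done.

```bash
mkdir -p pics; ls; cat > h.py <<'E'
from station import ctrl
import numpy as np, cv2
def cam(n):
    c=ctrl.read_camera(n); R,_=cv2.Rodrigues(np.array(c['rvec'],float)); t=np.array(c['tvec'],float).ravel()
    z=c['z_map']; K=np.array(c['mtx']); v,u=np.mgrid[0:480,0:640]
    P=np.stack([(u-K[0,2])/K[0,0]*z,(v-K[1,2])/K[1,1]*z,z],-1)
    W=(P-t)@R   # world
    W[z==0]=np.nan
    return c['frame'],W,K,R,t
def save(n,img): cv2.imwrite('pics/'+n+'.png',img[...,::-1])
E
python3 - <<'E'
from h import *
print({k:np.round(v,3) for k,v in ctrl.observe().items()})
for n in('top','side'):
    f,W,K,R,t=cam(n); save(n+'0',f); np.savez(n+'0.npz',f=f,W=W); print(n,K[0,0],-R.T@t, np.round(R,2).tolist())
E
```

```text
pics
{'time_s': np.float64(0.0), 'joint_pos': array([ 1.213,  0.616, -0.013,  1.425,  0.008,  1.103, -0.04 ]), 'dq': array([ 0.001, -0.001,  0.001, -0.001,  0.001, -0.001,  0.002]), 'joint_torque': array([ 1.0000e-03, -4.5893e+01,  2.0900e-01, -1.6575e+01, -6.1000e-02,
        2.1000e-02,  0.0000e+00]), 'tool_pos': array([ 0.211, -0.614,  0.243]), 'tcp_rot': array([-3.096e+00, -5.180e-01,  1.000e-03]), 'wrist_force': array([-0.28 , -0.679,  1.156]), 'moment': array([-0.015,  0.011,  0.001]), 'grasp_force': np.float64(0.0), 'width': np.float64(0.093)}
top 605.9169779264087 [ 0.34654964 -0.0786992   1.35240608] [[-0.02, -1.0, 0.02], [-0.99, 0.02, -0.13], [0.13, -0.02, -0.99]]
side 563.274588768033 [ 0.51783084 -0.99237954  0.85517982] [[1.0, 0.0, 0.02], [0.01, -0.68, -0.73], [0.01, 0.73, -0.68]]
```

View pics/top0.png

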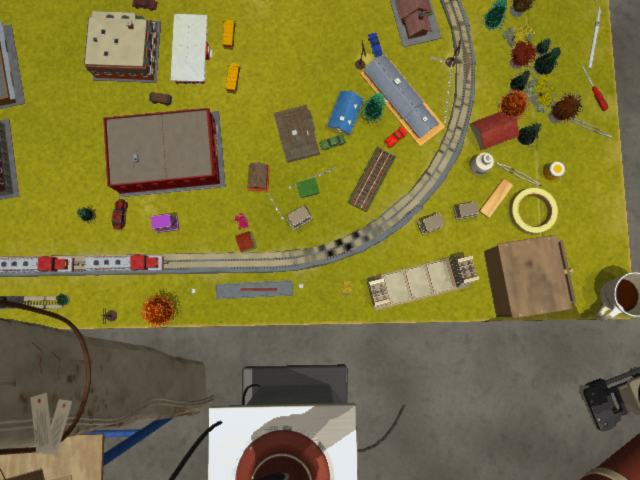

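View pics/side0.png

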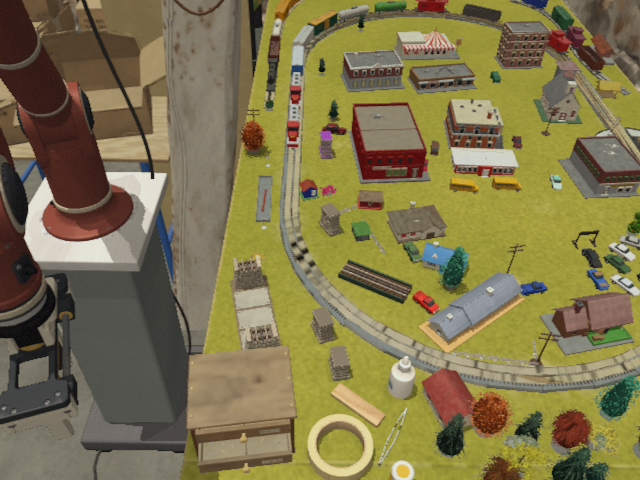

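Top view: three grey piers at (300,216), (431,223) and (467,210). The purple decoy is at (163,222), the deck at (372,179), and the row runs from abutment (378,290) to (465,270) next to the cabinet at (530,275).

```bash
cat >> h.py <<'E'
def rect(W,u0,u1,v0,v1,zmin=None,zmax=1):
    w=W[v0:v1,u0:u1].reshape(-1,3); w=w[~np.isnan(w[:,0])]
    if zmin is None: zmin=np.percentile(w[:,2],99)-.006
    p=w[(w[:,2]>zmin)&(w[:,2]<zmax)]
    (c,s,a)=cv2.minAreaRect((p[:,:2]*1000).astype(np.float32))
    if s[0]<s[1]: a+=90; s=s[::-1]
    return dict(c=np.round(c,1),s=np.round(s,1),long_deg=round((a+90)%180-90,1),z=round(float(np.median(p[:,2]))*1000,1),n=len(p),med=np.round(np.mean(p[:,:2],0)*1000,1))
E
python3 - <<'E'
from h import *
d=np.load('top0.npz');W=d['W']
for n,b in dict(p300=(285,316,200,232),p431=(416,446,208,238),p467=(453,482,197,224)).items(): print(n,rect(W,*b))
print('deck',rect(W,340,402,140,215,.006,.03))
for n,b in dict(abL=(364,392,270,312),abR=(448,482,250,292)).items(): print(n,rect(W,*b),rect(W,*b,.03))
print('cab',rect(W,484,575,230,322,.03))
# pads: pale low-saturation between abutments
f=d['f'];hsv=cv2.cvtColor(f,cv2.COLOR_RGB2HSV)
m=(hsv[...,1]<85)&(hsv[...,2]>130); m[:, :388]=0;m[:,456:]=0;m[:258]=0;m[306:]=0
m&=(W[...,2]<.015)
Wm=W.copy();Wm[~m]=np.nan
print('pads',rect(Wm,388,456,258,306,-.02,.02))
print('grass z',np.nanmedian(W[300:315,310:350,2]))
s=np.load('side0.npz');W=s['W']
for n,b in dict(p331=(318,344,202,238),p322=(310,337,305,345),p340=(326,354,343,384)).items(): print(n,rect(W,*b))
print('abtop',rect(W,228,266,250,295,.03),rect(W,240,282,318,350,.03))
# neighbours taller than 60mm in work region
W=d['W']; print('tall', [(u,v,round(float(W[v,u,2]),3)) for v in range(100,310,12) for u in range(230,520,12) if W[v,u,2]>.06])
big=cv2.resize(f[130:320,220:490],None,fx=2.9,fy=2.9,interpolation=cv2.INTER_CUBIC);save('crop',big)
E
```

```text
p300 {'c': array([556.1, -42.4]), 's': array([41.4, 27.5]), 'long_deg': -59.4, 'z': 56.2, 'n': 177, 'med': array([555.5, -42.2])}
p431 {'c': array([ 537.9, -335.4]), 's': array([41.6, 27.7]), 'long_deg': -68.8, 'z': 47.6, 'n': 163, 'med': array([ 538.3, -335.5])}
p467 {'c': array([ 567.3, -416.5]), 's': array([42.3, 28.1]), 'long_deg': -80.8, 'z': 39.3, 'n': 181, 'med': array([ 567.2, -416.3])}
deck {'c': array([ 649.4, -206.6]), 's': array([175.2, 136.5]), 'long_deg': 0.6, 'z': 9.4, 'n': 1002, 'med': array([ 642.1, -216.2])}
abL {'c': array([ 388.5, -211.7]), 's': array([52.4, 32.5]), 'long_deg': 12.8, 'z': 58.5, 'n': 97, 'med': array([ 388.8, -212.1])} {'c': array([ 388.5, -211.6]), 's': array([52.6, 32.5]), 'long_deg': 12.8, 'z': 49.9, 'n': 372, 'med': array([ 388.3, -211.3])}
abR {'c': array([ 431.8, -398.5]), 's': array([52.4, 33. ]), 'long_deg': 13.8, 'z': 82.3, 'n': 94, 'med': array([ 428.7, -400.5])} {'c': array([ 431.7, -398.5]), 's': array([58.8, 33.2]), 'long_deg': 13.5, 'z': 71.9, 'n': 500, 'med': array([ 431. , -395.7])}
cab {'c': array([ 415.7, -545.3]), 's': array([169
[... 616 characters left out ...]
41, 'med': array([ 569.5, -417.2])}
abtop {'c': array([ 390.6, -211.4]), 's': array([53., 36.]), 'long_deg': 12.8, 'z': 48.2, 'n': 492, 'med': array([ 391.8, -216.5])} {'c': array([ 436.6, -421.9]), 's': array([87.1, 58.9]), 'long_deg': -81.2, 'z': 73.1, 'n': 773, 'med': array([ 436.2, -408.2])}
tall [(374, 100, 0.105), (506, 100, 0.067), (518, 100, 0.085), (518, 112, 0.061), (482, 160, 0.067), (506, 244, 0.118), (518, 244, 0.114), (470, 256, 0.082), (494, 256, 0.071), (506, 256, 0.112), (458, 268, 0.061), (470, 268, 0.082), (506, 268, 0.118), (518, 268, 0.11), (470, 280, 0.083), (506, 280, 0.119), (518, 280, 0.111), (506, 292, 0.105), (518, 292, 0.115), (506, 304, 0.087), (518, 304, 0.114)]
```

View pics/crop.png

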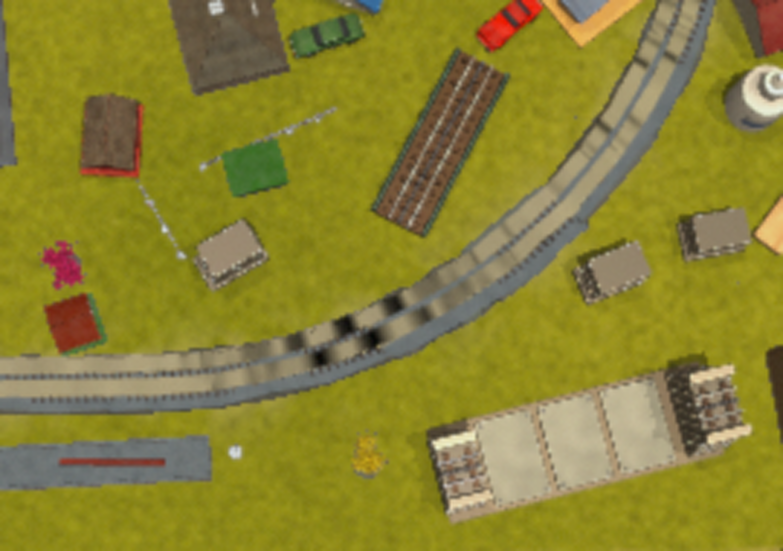

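```bash
cat > plan.py <<'E'
import sys
from h import *
from scipy.spatial.transform import Rotation as Ro
# args: x y z(TCP, mm) jaw-line yaw deg -> shift in tool axes (m), turn deg
def plan(x,y,z,yaw):
    o=ctrl.observe(); R=Ro.from_rotvec(o['tcp_rot']).as_matrix()
    s=R.T@(np.array([x,y,z])/1000-o['tool_pos'])
    cur=np.degrees(np.arctan2(R[1,1],R[0,1])); dt=-((yaw-cur+90)%180-90)
    print('shift',np.round(s,4),'turn',round(dt,1),'rows>=',np.ceil(np.linalg.norm(s)/.0417),'t',round(o['time_s'],2),'tcp',np.round(o['tool_pos'],4),'q7',round(o['joint_pos'][6],2),'w',round(o['width'],4),'gf',round(o['grasp_force'],1))
plan(*map(float,sys.argv[1:]))
E
python3 plan.py 567.3 -416.5 42 -80.8
```

```text
shift [ 0.4007 -0.0703  0.2007] turn 9.8 rows>= 11.0 t 0.1 tcp [ 0.2115 -0.6139  0.2426] q7 -0.04 w 0.0928 gf 0.0
```

```bash
python3 -m inch '[0.04,-0.007,0.01,1, 0.08,-0.014,0.02,2, 0.12,-0.021,0.03,3, 0.16,-0.028,0.04,4, 0.2,-0.035,0.05,5, 0.24,-0.042,0.06,6, 0.28,-0.049,0.07,7, 0.32,-0.056,0.08,8, 0.36,-0.063,0.09,9, 0.4,-0.07,0.1,9.8]' 0.066 15; python3 -m inch '[0,0,0,0, 0,0,0,0]'; python3 plan.py 567.3 -416.5 42 -80.8
```

```text
time_s: 0.93
tool_pos: [0.5671, -0.4173, 0.143]
tcp_rot: [-3.131, -0.251, 0.002]
wrist_force: [-0.2, -0.8, 1.6]
width: 0.0658
grasp_force: 0.0
time_s: 1.1
tool_pos: [0.5687, -0.4141, 0.1419]
tcp_rot: [-3.126, -0.263, 0.001]
wrist_force: [-0.4, -0.1, 0.0]
width: 0.0662
grasp_force: 0.0
shift [-0.0017  0.0026  0.0999] turn 0.4 rows>= 3.0 t 1.1 tcp [ 0.5687 -0.4141  0.1419] q7 -0.78 w 0.0662 gf 0.0
```

```bash
python3 -m inch '[0,0,0.03,0, -0.001,0.001,0.06,0, -0.001,0.002,0.085,0, -0.001,0.002,0.1,0, -0.001,0.002,0.1,0, -0.001,0.002,0.1,0]'; python3 -m inch '[0,0,0,0, 0,0,0,0, 0,0,0,0, 0,0,0,0, 0,0,0,0, 0,0,0,0]' 0.02 15; python3 -m inch '[0,0,-0.01,0, 0,0,-0.04,0, 0,0,-0.08,0, 0,0,-0.1,0, 0,0,-0.1,0]'; python3 plan.py 398.8 -256.4 100 13
```

```text
time_s: 1.6
tool_pos: [0.5633, -0.422, 0.0434]
tcp_rot: [-3.131, -0.249, 0.004]
wrist_force: [0.4, 0.1, 0.3]
width: 0.0661
grasp_force: 0.0
time_s: 2.1
tool_pos: [0.5657, -0.4206, 0.0453]
tcp_rot: [-3.131, -0.253, -0.002]
wrist_force: [-0.4, 1.9, 5.3]
width: 0.0418
grasp_force: 15.0
time_s: 2.52
tool_pos: [0.5681, -0.4237, 0.1511]
tcp_rot: [3.122, 0.251, 0.015]
wrist_force: [1.3, -0.0, 0.6]
width: 0.0414
grasp_force: 15.0
shift [-0.1408 -0.1927  0.0479] turn 86.2 rows>= 6.0 t 2.52 tcp [ 0.5681 -0.4237  0.1511] q7 -0.77 w 0.0414 gf 15.0
```

```bash
python3 -m inch '[-0.014,-0.019,0,7, -0.028,-0.038,0,14, -0.042,-0.057,0,21, -0.056,-0.077,0,28, -0.07,-0.096,0,35, -0.084,-0.115,0,42, -0.098,-0.134,0,49, -0.112,-0.154,0,56, -0.126,-0.173,0.0,63, -0.14,-0.192,0.0,70]'; python3 -m inch '[0,0,0,6, 0,0,0,12, 0,0,0,16.2, 0,0,0,16.2, 0,0,0,16.2]'; python3 plan.py 398.8 -256.4 47 13
```

```text
time_s: 3.35
tool_pos: [0.3948, -0.2528, 0.1435]
tcp_rot: [2.705, -1.598, -0.002]
wrist_force: [0.6, 0.4, -0.1]
width: 0.0418
grasp_force: 15.0
time_s: 3.77
tool_pos: [0.3959, -0.2536, 0.1436]
tcp_rot: [2.461, -1.952, -0.001]
wrist_force: [-0.7, -1.0, -0.6]
width: 0.0417
grasp_force: 15.0
shift [ 0.0034 -0.0023  0.0966] turn 0.1 rows>= 3.0 t 3.77 tcp [ 0.3959 -0.2536  0.1436] q7 -1.98 w 0.0417 gf 15.0
```

```bash
python3 -m inch '[0.002,-0.001,0.03,0, 0.003,-0.002,0.06,0, 0.003,-0.002,0.08,0, 0.003,-0.002,0.09,0, 0.003,-0.002,0.09,0, 0.003,-0.002,0.09,0]'; python3 plan.py 398.8 -256.4 47 13;  python3 -m inch '[0,0,0.002,0, 0,0,0.004,0, 0,0,0.005,0, 0,0,0.005,0]';python3 plan.py 398.8 -256.4 47 13; python3 - <<'E'
from h import *
f,W,*_=cam('side'); save('s1',cv2.resize(f[220:400,180:400],None,fx=3.4,fy=3.4))
E
```

```text
time_s: 4.27
tool_pos: [0.3985, -0.2564, 0.0536]
tcp_rot: [2.459, -1.955, -0.002]
wrist_force: [0.3, -1.0, -0.3]
width: 0.0416
grasp_force: 15.0
shift [ 0.0001 -0.0003  0.0066] turn 0.0 rows>= 1.0 t 4.27 tcp [ 0.3985 -0.2564  0.0536] q7 -1.88 w 0.0416 gf 15.0
time_s: 4.6
tool_pos: [0.3991, -0.2563, 0.0494]
tcp_rot: [-2.459, 1.955, -0.001]
wrist_force: [0.8, -0.5, -1.2]
width: 0.0421
grasp_force: 15.0
shift [0.0001 0.0003 0.0024] turn 0.0 rows>= 1.0 t 4.6 tcp [ 0.3991 -0.2563  0.0494] q7 -1.87 w 0.0421 gf 15.0
```

View pics/s1.png

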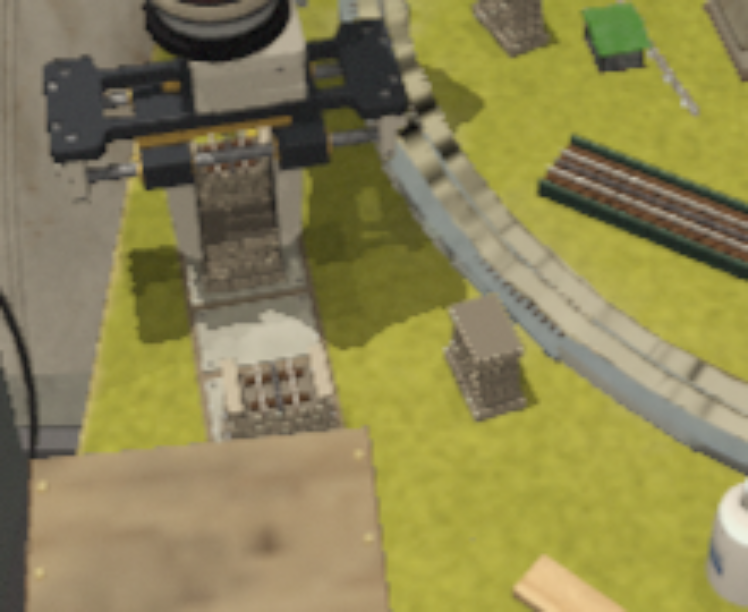

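The pier hangs upright just over the low-end footing, at crop pixel (240,220). I'll lower the last 2 mm and release.

```bash
python3 -m inch '[0,0,0.001,0, 0,0,0.002,0, 0,0,0.002,0]'; python3 -m inch '[0,0,0,0, 0,0,0,0, 0,0,0,0, 0,0,0,0]' 0.062; python3 -m inch '[0,0,-0.02,0, 0,0,-0.05,0, 0,0,-0.09,0, 0,0,-0.1,0]'; python3 plan.py 537.9 -335.4 130 -68.8
```

```text
time_s: 4.9
tool_pos: [0.3991, -0.2563, 0.0481]
tcp_rot: [-2.458, 1.955, -0.001]
wrist_force: [-0.9, 1.3, 8.1]
width: 0.0416
grasp_force: 15.0
time_s: 5.23
tool_pos: [0.3988, -0.2562, 0.0469]
tcp_rot: [2.459, -1.955, -0.0]
wrist_force: [0.3, 0.4, -0.5]
width: 0.0608
grasp_force: 0.0
time_s: 5.57
tool_pos: [0.4005, -0.2581, 0.1511]
tcp_rot: [-2.458, 1.956, -0.011]
wrist_force: [1.0, 0.3, -0.1]
width: 0.0622
grasp_force: 0.0
shift [ 0.1061 -0.1164  0.0222] turn 81.8 rows>= 4.0 t 5.57 tcp [ 0.4005 -0.2581  0.1511] q7 -1.98 w 0.0622 gf 0.0
```

```bash
python3 -m inch '[0.01,-0.012,0,-7, 0.02,-0.024,0,-14, 0.03,-0.036,0,-21, 0.04,-0.048,0,-28, 0.05,-0.06,0,-35, 0.065,-0.072,0,-42, 0.08,-0.084,0,-49, 0.09,-0.096,0,-56, 0.1,-0.108,0.01,-63, 0.106,-0.116,0.02,-70]'; python3 -m inch '[0,0,0,-7, 0,0,0,-14, 0,0,0,-21, 0,0,0,-28, 0,0,0,-28, 0,0,0,-28]'; python3 plan.py 537.9 -335.4 50 -68.8
```

```text
time_s: 6.4
tool_pos: [0.5372, -0.3345, 0.1269]
tcp_rot: [3.135, -0.183, 0.003]
wrist_force: [0.3, 0.5, 0.3]
width: 0.062
grasp_force: 0.0
time_s: 6.9
tool_pos: [0.5353, -0.3335, 0.1266]
tcp_rot: [-3.089, -0.567, 0.001]
wrist_force: [-0.3, -0.2, -0.0]
width: 0.0622
grasp_force: 0.0
shift [0.0017 0.0027 0.0766] turn -0.4 rows>= 2.0 t 6.9 tcp [ 0.5353 -0.3335  0.1266] q7 -0.7 w 0.0622 gf 0.0
```

```bash
python3 -m inch '[0.001,0.001,0.03,0, 0.002,0.002,0.06,0, 0.002,0.002,0.077,0, 0.002,0.002,0.077,0, 0.002,0.002,0.077,0]';  python3 plan.py 537.9 -335.4 50 -68.8;python3 -m inch '[0,0,0,0, 0,0,0,0, 0,0,0,0, 0,0,0,0, 0,0,0,0]' 0.02 15;  python3 plan.py 537.9 -335.4 50 -68.8;python3 -m inch '[0,0,-0.01,0, 0,0,-0.04,0, 0,0,-0.08,0, 0,0,-0.1,0, 0,0,-0.1,0]'; python3 plan.py 410.1 -305.1 100 13
```

```text
time_s: 7.32
tool_pos: [0.5378, -0.3342, 0.0492]
tcp_rot: [-3.088, -0.57, 0.003]
wrist_force: [0.7, -0.5, 0.5]
width: 0.0622
grasp_force: 0.0
shift [-0.0004  0.0012 -0.0008] turn -0.3 rows>= 1.0 t 7.32 tcp [ 0.5378 -0.3342  0.0492] q7 -0.7 w 0.0622 gf 0.0
time_s: 7.73
tool_pos: [0.5393, -0.3355, 0.0516]
tcp_rot: [3.087, 0.572, 0.004]
wrist_force: [0.3, -0.7, 4.0]
width: 0.0419
grasp_force: 15.0
shift [-0.0013 -0.0006  0.0016] turn -0.2 rows>= 1.0 t 7.73 tcp [ 0.5393 -0.3355  0.0516] q7 -0.7 w 0.0419 gf 15.0
time_s: 8.15
tool_pos: [0.5411, -0.3361, 0.1562]
tcp_rot: [3.082, 0.571, 0.013]
wrist_force: [-0.0, -0.7, -1.3]
width: 0.0419
grasp_force: 15.0
shift [-0.1116 -0.0764  0.0548] turn -82.0 rows>= 4.0 t 8.15 tcp [ 0.5411 -0.3361  0.1562] q7 -0.69 w 0.0419 gf 15.0
```

```bash
python3 -m inch '[-0.011,-0.008,0,-7, -0.022,-0.015,0,-14, -0.033,-0.023,0,-21, -0.044,-0.03,0,-28, -0.056,-0.038,0,-35, -0.067,-0.046,0,-42, -0.078,-0.053,0,-49, -0.09,-0.061,0,-56, -0.1,-0.069,0,-63, -0.111,-0.076,0.01,-70]'; python3 -m inch '[0,0,0,-6, 0,0,0,-12, 0,0,0,-12, 0,0,0,-12]'; python3 plan.py 410.1 -305.1 54 13
```

```text
time_s: 8.98
tool_pos: [0.407, -0.303, 0.1407]
tcp_rot: [2.194, 2.247, 0.001]
wrist_force: [0.4, -0.6, -1.3]
width: 0.0416
grasp_force: 15.0
time_s: 9.32
tool_pos: [0.4068, -0.3031, 0.1395]
tcp_rot: [-1.958, -2.455, -0.0]
wrist_force: [0.5, 0.3, -1.6]
width: 0.0417
grasp_force: 15.0
shift [-0.0028  0.0029  0.0855] turn -0.2 rows>= 3.0 t 9.32 tcp [ 0.4068 -0.3031  0.1395] q7 0.47 w 0.0417 gf 15.0
```

```bash
python3 -m inch '[-0.001,0.001,0.03,0, -0.003,0.003,0.06,0, -0.003,0.003,0.078,0, -0.003,0.003,0.08,0, -0.003,0.003,0.08,0]'; python3 plan.py 410.1 -305.1 54 13;python3 -m inch '[0,0,0.002,0, 0,0,0.004,0, 0,0,0.005,0, 0,0,0.005,0]';  python3 plan.py 410.1 -305.1 54 13
```

```text
time_s: 9.73
tool_pos: [0.4106, -0.305, 0.0592]
tcp_rot: [-1.955, -2.456, 0.001]
wrist_force: [0.5, -0.1, -0.9]
width: 0.0416
grasp_force: 15.0
shift [ 0.     -0.0004  0.0052] turn -0.0 rows>= 1.0 t 9.73 tcp [ 0.4106 -0.305   0.0592] q7 0.39 w 0.0416 gf 15.0
time_s: 10.07
tool_pos: [0.4113, -0.3059, 0.0557]
tcp_rot: [1.955, 2.457, 0.0]
wrist_force: [0.0, -0.8, -0.3]
width: 0.0421
grasp_force: 15.0
shift [ 0.0011 -0.001   0.0017] turn -0.0 rows>= 1.0 t 10.07 tcp [ 0.4113 -0.3059  0.0557] q7 0.39 w 0.0421 gf 15.0
```

```bash
python3 -m inch '[0,0,0.001,0, 0,0,0.002,0, 0,0,0.003,0, 0,0,0.003,0]'; python3 -m inch '[0,0,0,0, 0,0,0,0, 0,0,0,0, 0,0,0,0]' 0.062; python3 -m inch '[0,0,-0.02,0, 0,0,-0.05,0, 0,0,-0.09,0, 0,0,-0.1,0]'; python3 plan.py 556.1 -42.4 140 -59.4
```

```text
time_s: 10.4
tool_pos: [0.4114, -0.3061, 0.0544]
tcp_rot: [1.954, 2.457, -0.002]
wrist_force: [-2.9, 1.9, 14.8]
width: 0.0417
grasp_force: 15.0
time_s: 10.73
tool_pos: [0.4111, -0.3057, 0.052]
tcp_rot: [1.956, 2.459, 0.0]
wrist_force: [-0.4, 0.2, 0.5]
width: 0.0604
grasp_force: 0.0
time_s: 11.07
tool_pos: [0.4136, -0.3067, 0.1565]
tcp_rot: [1.95, 2.453, 0.002]
wrist_force: [-0.7, -0.6, 0.0]
width: 0.0619
grasp_force: 0.0
shift [0.2255 0.1982 0.0164] turn 72.4 rows>= 8.0 t 11.07 tcp [ 0.4136 -0.3067  0.1565] q7 0.48 w 0.0619 gf 0.0
```

```bash
python3 -m inch '[0.022,0.02,0,7, 0.045,0.04,0,14, 0.068,0.06,0,21, 0.09,0.08,0,28, 0.113,0.1,0,35, 0.136,0.12,0,42, 0.158,0.14,0,49, 0.18,0.16,0,56, 0.2,0.18,0,63, 0.225,0.198,0.01,70]'; python3 -m inch '[0,0,0,2.4, 0,0,0,2.4, 0,0,0,2.4]'; python3 plan.py 556.1 -42.4 58 -59.4
```

```text
time_s: 11.9
tool_pos: [0.5555, -0.0414, 0.143]
tcp_rot: [3.013, 0.881, 0.006]
wrist_force: [1.7, -1.0, 0.2]
width: 0.0624
grasp_force: 0.0
time_s: 12.15
tool_pos: [0.5528, -0.0422, 0.1415]
tcp_rot: [3.029, 0.832, -0.002]
wrist_force: [-0.1, -0.3, -0.2]
width: 0.0624
grasp_force: 0.0
shift [0.0028 0.0018 0.0835] turn 0.1 rows>= 3.0 t 12.15 tcp [ 0.5528 -0.0422  0.1415] q7 -1.04 w 0.0624 gf 0.0
```

```bash
python3 -m inch '[0.001,0.001,0.03,0, 0.003,0.002,0.06,0, 0.003,0.002,0.083,0, 0.003,0.002,0.083,0, 0.003,0.002,0.083,0]';  python3 plan.py 556.1 -42.4 58 -59.4;python3 -m inch '[0,0,0,0, 0,0,0,0, 0,0,0,0, 0,0,0,0, 0,0,0,0]' 0.02 15;  python3 plan.py 556.1 -42.4 58 -59.4;python3 -m inch '[0,0,-0.01,0, 0,0,-0.04,0, 0,0,-0.08,0, 0,0,-0.1,0, 0,0,-0.1,0]'; python3 plan.py 421.4 -353.8 130 13
```

```text
time_s: 12.57
tool_pos: [0.5558, -0.0438, 0.0584]
tcp_rot: [-3.031, -0.826, 0.004]
wrist_force: [0.8, 0.5, -0.8]
width: 0.0623
grasp_force: 0.0
shift [ 0.001  -0.0011  0.0004] turn -0.1 rows>= 1.0 t 12.57 tcp [ 0.5558 -0.0438  0.0584] q7 -1.05 w 0.0623 gf 0.0
time_s: 12.98
tool_pos: [0.5579, -0.0423, 0.0605]
tcp_rot: [3.029, 0.829, 0.004]
wrist_force: [-1.5, -1.4, 5.9]
width: 0.0416
grasp_force: 15.0
shift [-0.0016 -0.0008  0.0025] turn 0.0 rows>= 1.0 t 12.98 tcp [ 0.5579 -0.0423  0.0605] q7 -1.05 w 0.0416 gf 15.0
time_s: 13.4
tool_pos: [0.5599, -0.042, 0.1644]
tcp_rot: [3.027, 0.829, 0.016]
wrist_force: [-0.2, 0.2, -1.1]
width: 0.0417
grasp_force: 15.0
shift [-0.2783  0.1976  0.033 ] turn -72.4 rows>= 9.0 t 13.4 tcp [ 0.5599 -0.042   0.1644] q7 -1.04 w 0.0417 gf 15.0
```

```bash
python3 -m inch '[-0.028,0.02,0,-7, -0.056,0.04,0,-14, -0.084,0.06,0,-21, -0.112,0.079,0,-28, -0.139,0.099,0,-35, -0.167,0.119,0,-42, -0.195,0.138,0,-49, -0.223,0.158,0,-56, -0.25,0.178,0,-63, -0.278,0.197,0.01,-70]'; python3 -m inch '[0,0,0,-2.4, 0,0,0,-2.4, 0,0,0,-2.4]'; python3 plan.py 421.4 -353.8 62 13
```

```text
time_s: 14.23
tool_pos: [0.4175, -0.3547, 0.1495]
tcp_rot: [1.998, 2.422, 0.0]
wrist_force: [0.5, -0.0, -1.7]
width: 0.0421
grasp_force: 15.0
time_s: 14.48
tool_pos: [0.4174, -0.3523, 0.1482]
tcp_rot: [-1.956, -2.456, -0.002]
wrist_force: [0.8, -0.6, -2.0]
width: 0.0419
grasp_force: 15.0
shift [-0.0026  0.0035  0.0862] turn -0.1 rows>= 3.0 t 14.48 tcp [ 0.4174 -0.3523  0.1482] q7 0.56 w 0.0419 gf 15.0
```

```bash
python3 -m inch '[-0.001,0.001,0.03,0, -0.002,0.003,0.06,0, -0.002,0.003,0.078,0, -0.002,0.003,0.081,0, -0.002,0.003,0.081,0]'; python3 plan.py 421.4 -353.8 62 13;python3 -m inch '[0,0,0.002,0, 0,0,0.003,0, 0,0,0.004,0, 0,0,0.004,0]';  python3 plan.py 421.4 -353.8 62 13
```

```text
time_s: 14.9
tool_pos: [0.4217, -0.3522, 0.0672]
tcp_rot: [-1.95, -2.459, -0.001]
wrist_force: [-0.1, -0.7, -1.5]
width: 0.0415
grasp_force: 15.0
shift [-0.0015 -0.0007  0.0052] turn 0.2 rows>= 1.0 t 14.9 tcp [ 0.4217 -0.3522  0.0672] q7 0.49 w 0.0415 gf 15.0
time_s: 15.23
tool_pos: [0.4217, -0.3547, 0.0649]
tcp_rot: [1.955, 2.457, 0.0]
wrist_force: [-1.1, -0.1, -2.0]
width: 0.042
grasp_force: 15.0
shift [ 0.0009 -0.0001  0.0029] turn 0.0 rows>= 1.0 t 15.23 tcp [ 0.4217 -0.3547  0.0649] q7 0.49 w 0.042 gf 15.0
```

```bash
python3 -m inch '[0,0,0.001,0, 0,0,0.002,0, 0,0,0.0025,0, 0,0,0.0025,0]'; python3 -m inch '[0,0,0,0, 0,0,0,0, 0,0,0,0, 0,0,0,0]' 0.062; python3 -m inch '[0,0,-0.02,0, 0,0,-0.05,0, 0,0,-0.09,0, 0,0,-0.1,0]'; python3 -m inch '[0.025,0.025,0,0, 0.05,0.05,0,0, 0.075,0.075,0,0, 0.1,0.1,0,0, 0.125,0.125,0,0, 0.125,0.125,0,0]'; python3 - <<'E'
from h import *
f,W,*_=cam('top'); np.savez('top1.npz',f=f,W=W); save('t1',cv2.resize(f[130:320,300:500],None,fx=3,fy=3))
hsv=cv2.cvtColor(f,cv2.COLOR_RGB2HSV)
for z in((.037,.0465),(.0475,.055),(.0555,.064)):
    m=(W[...,2]>z[0])&(W[...,2]<z[1])
    for u0,u1 in((386,412),(408,432),(428,452)):
        w=W.copy();w[~m]=np.nan
        try: r=rect(w,u0,u1,255,312,0,.1)
        except Exception: continue
        if r['n']>60: print(z,u0,r)
d=np.load('top0.npz');f=d['f'];W=d['W'];hsv=cv2.cvtColor(f,cv2.COLOR_RGB2HSV)
m=((hsv[...,0]<18)|(hsv[...,0]>40)|(hsv[...,1]<100)).astype(np.uint8); k=np.zeros_like(m);k[142:214,342:402]=1
n,l,s,c=cv2.connectedComponentsWithStats(m*k); i=l[179,372]; print(s[i])
w=W.copy();w[l!=i]=np.nan;print('deck',rect(w,342,402,142,214,-.01,.03))
E
python3 plan.py 600 -200 150 0
```

```text
time_s: 15.57
tool_pos: [0.4219, -0.3548, 0.0633]
tcp_rot: [1.955, 2.457, -0.001]
wrist_force: [-2.1, 1.3, 8.5]
width: 0.0418
grasp_force: 15.0
time_s: 15.9
tool_pos: [0.4213, -0.3545, 0.0614]
tcp_rot: [-1.956, -2.459, -0.0]
wrist_force: [-0.4, 0.5, 0.6]
width: 0.0607
grasp_force: 0.0
time_s: 16.23
tool_pos: [0.424, -0.3557, 0.1664]
tcp_rot: [1.95, 2.452, 0.001]
wrist_force: [1.3, -0.9, 0.2]
width: 0.0617
grasp_force: 0.0
time_s: 16.73
tool_pos: [0.5197, -0.1948, 0.1621]
tcp_rot: [1.939, 2.471, 0.013]
wrist_force: [0.6, 1.1, 0.5]
width: 0.062
grasp_force: 0.0
(0.0555, 0.064) 428 {'c': array([ 419.5, -353.6]), 's': array([41. , 28.8]), 'long_deg': 11.8, 'z': 58.4, 'n': 202, 'med': array([ 419.9, -353.3])}
[ 349  147   46   64 1248]
deck {'c': array([ 645.6, -207.9]), 's': array([145.3,  46.5]), 'long_deg': -28.5, 'z': 6.6, 'n': 1242, 'med': array([ 644.8, -207.4])}
shift [-0.0203  0.0801  0.0118] turn 13.5 rows>= 3.0 t 16.78 tcp [ 0.5174 -0.1991  0.1616] q7 0.25 w 0.0624 gf 0.0
  return _methods._mean(a, axis=axis, dtype=dtype,
  ret = ret.dtype.type(ret / rcount)
  ret = um.true_divide(
```

View pics/t1.png

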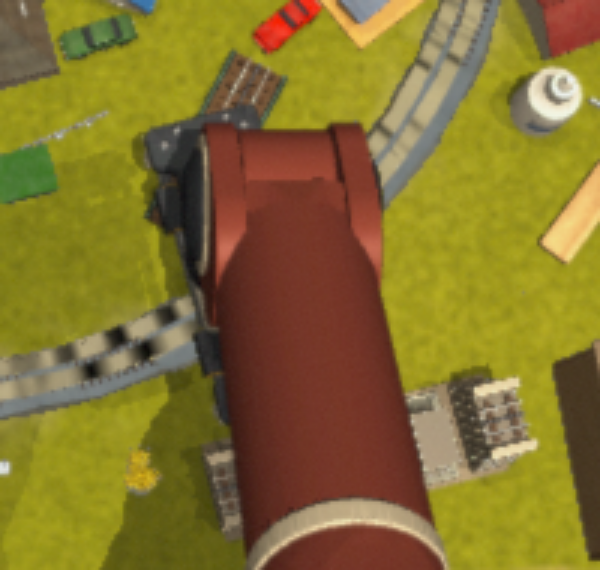

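```bash
python3 - <<'E'
from h import *
f,W,*_=cam('side')
for z in((.039,.0465),(.0475,.0545),(.0555,.064)):
    m=(W[...,2]>z[0])&(W[...,2]<z[1])&(W[...,1]<-.235)&(W[...,1]>-.375)&(W[...,0]<.46)&(W[...,0]>.36)
    p=W[m]; 
    if len(p)>50: print(z,len(p),np.round(np.median(p,0)*1000),cv2.minAreaRect((p[:,:2]*1000).astype(np.float32)))
E
python3 plan.py 645.6 -207.9 120 61.5
```

```text
(0.039, 0.0465) 302 [ 402. -264.   43.] ((410.249267578125, -304.30999755859375), (41.35878372192383, 122.7031021118164), 12.925132751464844)
(0.0475, 0.0545) 292 [ 412. -307.   51.] ((412.8050537109375, -312.1351623535156), (40.728248596191406, 113.3261489868164), 13.795072555541992)
(0.0555, 0.064) 295 [ 422. -354.   59.] ((421.59698486328125, -353.5423278808594), (41.516807556152344, 30.447919845581055), 12.603880882263184)
shift [-0.0351  0.1252  0.0412] turn -48.2 rows>= 4.0 t 16.83 tcp [ 0.5156 -0.2025  0.1612] q7 0.25 w 0.062 gf 0.0
```

```bash
python3 -m inch '[-0.005,0.02,0.006,-7, -0.01,0.04,0.012,-14, -0.015,0.06,0.018,-21, -0.02,0.08,0.024,-28, -0.027,0.1,0.03,-35, -0.035,0.125,0.035,-42, -0.035,0.125,0.041,-48.2, -0.035,0.125,0.041,-48.2, -0.035,0.125,0.041,-48.2]' 0.075 15;python3 plan.py 645.6 -207.9 28 61.5
```

```text
time_s: 17.58
tool_pos: [0.6429, -0.2126, 0.1191]
tcp_rot: [-0.788, -3.038, 0.002]
wrist_force: [-0.4, 0.3, -0.4]
width: 0.0751
grasp_force: 0.0
shift [-0.0003  0.0056  0.0911] turn -0.6 rows>= 3.0 t 17.58 tcp [ 0.6429 -0.2126  0.1191] q7 0.92 w 0.0751 gf 0.0
```

```bash
python3 -m inch '[0,0.002,0.03,0, 0,0.004,0.06,0, 0,0.004,0.085,0, 0,0.004,0.091,0, 0,0.004,0.091,0, 0,0.004,0.091,0]'; python3 plan.py 645.6 -207.9 28 61.5;python3 -m inch '[0,0,0,0, 0,0,0,0, 0,0,0,0, 0,0,0,0, 0,0,0,0, 0,0,0,0]' 0.02 15;  python3 plan.py 645.6 -207.9 28 61.5; python3 -m inch '[0,0,-0.01,0, 0,0,-0.04,0, 0,0,-0.08,0, 0,0,-0.12,0, 0,0,-0.12,0, 0,0,-0.12,0]'; python3 plan.py 410.1 -305.1 110 13
python3 - <<'E'
from h import *
f,W,*_=cam('side'); save('s2',cv2.resize(f[180:360,200:480],None,fx=2.8,fy=2.8))
E
```

```text
time_s: 18.08
tool_pos: [0.647, -0.2076, 0.0309]
tcp_rot: [0.783, 3.041, -0.0]
wrist_force: [-0.4, -0.3, -0.1]
width: 0.0752
grasp_force: 0.0
shift [ 0.0011 -0.0009  0.0029] turn -0.4 rows>= 1.0 t 18.08 tcp [ 0.647  -0.2076  0.0309] q7 0.87 w 0.0752 gf 0.0
time_s: 18.58
tool_pos: [0.6468, -0.207, 0.0301]
tcp_rot: [0.781, 3.042, -0.0]
wrist_force: [-0.9, -0.1, 2.8]
width: 0.0458
grasp_force: 15.0
shift [ 0.0006 -0.0014  0.0021] turn -0.3 rows>= 1.0 t 18.58 tcp [ 0.6468 -0.207   0.0301] q7 0.87 w 0.0458 gf 15.0
time_s: 19.08
tool_pos: [0.6483, -0.2068, 0.1533]
tcp_rot: [0.779, 3.037, 0.001]
wrist_force: [-0.2, -0.3, -1.3]
width: 0.046
grasp_force: 15.0
shift [ 0.1617 -0.201   0.0419] turn 48.2 rows>= 7.0 t 19.08 tcp [ 0.6483 -0.2068  0.1533] q7 0.94 w 0.046 gf 15.0
```

View pics/s2.png

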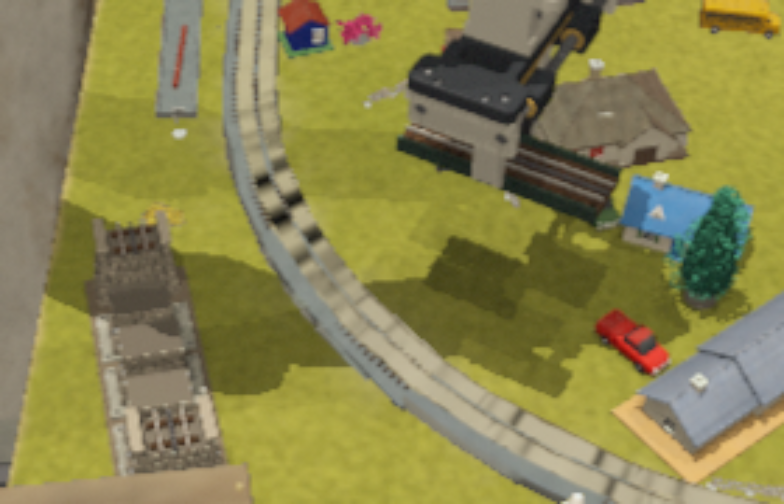

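```bash
python3 -m inch '[0.018,-0.022,0,6, 0.036,-0.045,0,12, 0.054,-0.067,0,18, 0.072,-0.09,0,24, 0.09,-0.112,0,30, 0.108,-0.134,0,36, 0.126,-0.157,0,42, 0.144,-0.18,0,48.2, 0.162,-0.201,0.01,48.2, 0.162,-0.201,0.01,48.2]'; python3 -m inch '[0,0,0,0, 0,0,0,0]'; python3 plan.py 410.1 -305.1 110 13
```

```text
time_s: 19.97
tool_pos: [0.3985, -0.3073, 0.1362]
tcp_rot: [-1.958, -2.441, 0.011]
wrist_force: [-0.7, -0.4, -1.4]
width: 0.0456
grasp_force: 15.0
time_s: 20.13
tool_pos: [0.4078, -0.3045, 0.1387]
tcp_rot: [-1.954, -2.458, -0.001]
wrist_force: [0.5, 0.4, -1.0]
width: 0.0455
grasp_force: 15.0
shift [-0.0012  0.0021  0.0287] turn 0.0 rows>= 1.0 t 20.13 tcp [ 0.4078 -0.3045  0.1387] q7 0.46 w 0.0455 gf 15.0
```

```bash
python3 -m inch '[-0.001,0.001,0.015,0, -0.001,0.002,0.03,0, -0.001,0.002,0.043,0, -0.001,0.002,0.043,0, -0.001,0.002,0.043,0, -0.001,0.002,0.043,0]'; python3 plan.py 410.1 -305.1 89 13
python3 - <<'E'
from h import *
f,W,*_=cam('side'); save('s3',cv2.resize(f[220:370,190:340],None,fx=4,fy=4))
E
```

```text
time_s: 20.63
tool_pos: [0.4112, -0.3051, 0.0969]
tcp_rot: [1.953, 2.46, 0.001]
wrist_force: [0.8, 0.4, -1.0]
width: 0.0458
grasp_force: 15.0
shift [ 0.0003 -0.001   0.0079] turn 0.1 rows>= 1.0 t 20.63 tcp [ 0.4112 -0.3051  0.0969] q7 0.42 w 0.0458 gf 15.0
```

View pics/s3.png

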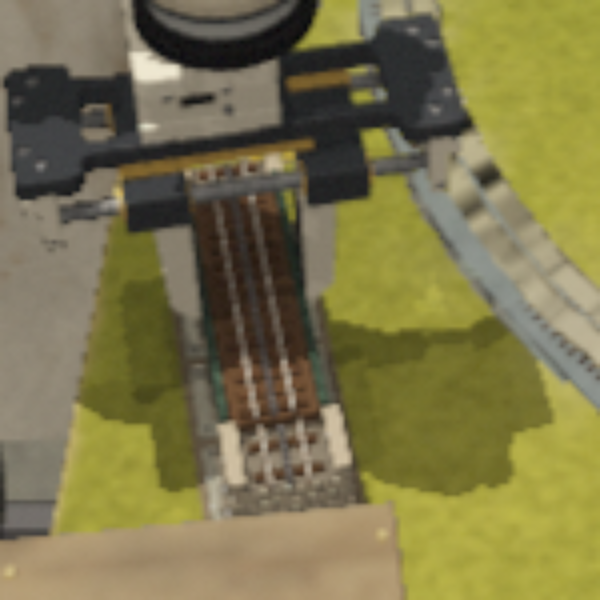

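The deck lines up between the abutments, its rails meeting the high abutment's rails at crop pixel (265,420). I'll lower it with a light grip so it tilts in the pads.

```bash
python3 -m inch '[0,0,0.003,0, 0,0,0.006,0, 0,0,0.008,0, 0,0,0.008,0]' 0.02 6; python3 plan.py 410.1 -305.1 84 13; python3 -m inch '[0,0,0.001,0, 0,0,0.002,0, 0,0,0.003,0, 0,0,0.003,0]'; python3 -m inch '[0,0,0.001,0, 0,0,0.002,0, 0,0,0.003,0, 0,0,0.003,0]';python3 plan.py 410.1 -305.1 84 13
python3 - <<'E'
from h import *
f,W,*_=cam('side'); save('s4',cv2.resize(f[220:370,190:340],None,fx=4,fy=4))
E
```

```text
time_s: 21.02
tool_pos: [0.41, -0.3056, 0.0884]
tcp_rot: [1.955, 2.459, 0.0]
wrist_force: [0.6, -0.5, -0.5]
width: 0.0459
grasp_force: 6.0
shift [0.0005 0.0002 0.0044] turn 0.0 rows>= 1.0 t 21.02 tcp [ 0.41   -0.3056  0.0884] q7 0.41 w 0.0459 gf 6.0
time_s: 21.35
tool_pos: [0.41, -0.3053, 0.0854]
tcp_rot: [-1.955, -2.459, -0.0]
wrist_force: [0.2, 0.5, 1.1]
width: 0.0458
grasp_force: 6.0
time_s: 21.68
tool_pos: [0.41, -0.3055, 0.083]
tcp_rot: [1.955, 2.459, -0.0]
wrist_force: [-0.9, 1.5, 3.8]
width: 0.0458
grasp_force: 6.0
shift [ 0.0004  0.0002 -0.001 ] turn 0.0 rows>= 1.0 t 21.68 tcp [ 0.41   -0.3055  0.083 ] q7 0.41 w 0.0458 gf 6.0
```

View pics/s4.png

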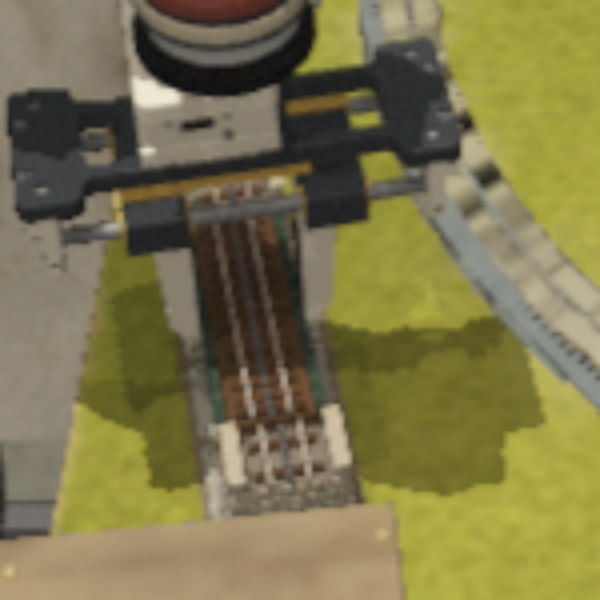

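The deck now tilts onto the tall pier. I'll release, retreat straight up and check.

```bash
python3 -m inch '[0,0,0,0, 0,0,0,0, 0,0,0,0, 0,0,0,0, 0,0,0,0]' 0.062; python3 -m inch '[0,0,-0.02,0, 0,0,-0.05,0, 0,0,-0.09,0, 0,0,-0.12,0, 0,0,-0.12,0]'; python3 plan.py 600 -60 200 13
```

```text
time_s: 22.15
tool_pos: [0.4099, -0.3058, 0.0824]
tcp_rot: [-1.956, -2.459, 0.0]
wrist_force: [-0.4, -0.1, -0.2]
width: 0.0619
grasp_force: 0.0
time_s: 22.57
tool_pos: [0.4135, -0.3071, 0.2083]
tcp_rot: [1.948, 2.449, 0.002]
wrist_force: [0.5, -1.0, -0.4]
width: 0.0622
grasp_force: 0.0
shift [0.1989 0.2373 0.0085] turn 0.0 rows>= 8.0 t 22.57 tcp [ 0.4135 -0.3071  0.2083] q7 0.52 w 0.0622 gf 0.0
```

```bash
python3 -m inch '[0.025,0.03,0,0, 0.05,0.06,0,0, 0.075,0.09,0,0, 0.1,0.12,0,0, 0.125,0.15,0,0, 0.15,0.18,0,0, 0.175,0.21,0,0, 0.2,0.237,0,0, 0.2,0.237,0,0, 0.2,0.237,0,0]'
python3 - <<'E'
from h import *
f,W,*_=cam('top'); g,V,*_=cam('side')
save('e',np.hstack([cv2.resize(f[240:320,350:490],(400,229)),cv2.resize(g[245:355,205:345],(400,314))[:229]]))
save('e2',cv2.resize(g[240:360,195:355],None,fx=4.5,fy=4.5))
# deck points: between abutments, dark/brown top, z>.045
for n,X in(('top',W),('side',V)):
    c=np.array([410.1,-305.1])+([2,0] if n=='side' else [0,0]); a=np.radians(13); ex=np.array([np.cos(a),np.sin(a)]); ey=np.array([-ex[1],ex[0]])
    d=X[...,:2]*1000-c; x=d@ex; y=d@ey; z=X[...,2]*1000
    m=(abs(x)<28)&(abs(y)<78)&(z>48)
    print(n,m.sum(),'x',np.percentile(x[m],[1,99]).round(1),'y',np.percentile(y[m],[1,99]).round(1),'zfit(y,x,0)',np.linalg.lstsq(np.c_[y[m],x[m],np.ones(m.sum())],z[m],rcond=None)[0].round(3),cv2.minAreaRect((X[m][:,:2]*1000).astype(np.float32)))
E
```

```text
time_s: 23.4
tool_pos: [0.5962, -0.0541, 0.2016]
tcp_rot: [-1.947, -2.463, -0.001]
wrist_force: [0.0, -0.0, 0.4]
width: 0.0622
grasp_force: 0.0
top 1484 x [-25.9  21.1] y [-71.7  68.1] zfit(y,x,0) [-1.5100e-01 -1.0000e-03  6.0617e+01] ((408.26708984375, -306.8613586425781), (47.65519332885742, 144.71151733398438), 12.926895141601562)
side 1400 x [-25.9  21.3] y [-73.3  68.9] zfit(y,x,0) [-1.4700e-01 -6.0000e-03  6.1473e+01] ((409.92425537109375, -304.9909362792969), (47.876548767089844, 153.58689880371094), 12.918363571166992)
```

View pics/e2.png

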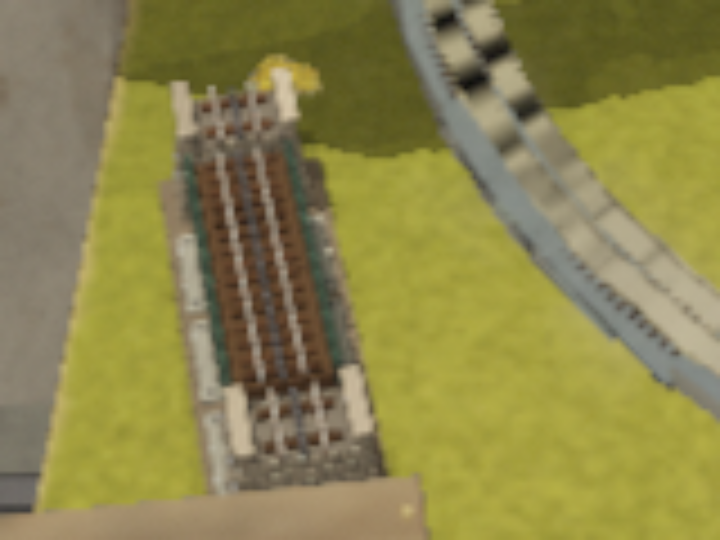

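The deck lies evenly sloped at about 0.15 rad, about 2 mm off centre, with its rails lined up at both abutments (crop (240,150) and (275,385)).

```bash
python3 -c "
from station import ctrl
print(ctrl.sign_off())"
```

```text
the job is handed in; nothing more can be done
None
```

The incline is built and handed in at about 23.5 s: the three piers stand on their footings in rising order towards the high abutment, and the deck rests on them as an even ramp of about 0.15 rad, roughly 2 mm off centre; no verdict was returned.

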